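# Poke the stuck platen out of a slide holder

## Robot

A 6-joint arm with a two-finger parallel gripper is mounted at the origin on the work surface. World frame = base frame: x ahead of the robot, y to its left, z up, the work surface at z = 0. Lengths are in mm, angles in rad, forces in N, time in s.
With the tool pointing down it reaches from about 300 to 750 mm from the base axis. Payload 8.5 kg.
Tool frame: the origin (TCP) lies at the very end of the fingers, on their centre line; the grasp point (between the pads) lies 19 mm behind it; z points along the fingers, x is the direction in which the jaws open and shut, and the axes are right-handed (so a half turn about z gives the same grasp; the last joint's range is limited). The gripper opens to 85 mm and grips with 20 to 120 N. Pads are 22 mm wide; open, the fingers measure 114 mm over their backs; the gripper's body (76 mm by 85 mm) begins 54 mm behind the grasp point. The pads swing forward as they close: fully open they stand 13 mm farther back than shut.
Start: joints at [-1.451, 0.381, 1.297, -0, 1.464, -0.215], TCP at [180.713, -519.445, 231.322] pointing down, gripper open.
Joint ranges: [-3.11, 3.11], [-0.89, 2.33], [0.22, 2.48], [-1.42, 4.56], [0.17, 2.85], [-2.88, 2.88]. Speed limits (rad/s): [2.39, 2.39, 3.14, 3.14, 3.14, 3.14].

## Interface

Orientations are given as a unit quaternion [x, y, z, w].
In Python, from bench import env, eyes gives the robot as it stands. The module is installed in compiled form; this text tells all that it offers.
- The arm moves only by the shell command python3 -m creep 'ROWS'. ROWS is JSON, a list of rows, each an object of numbers: "tx", "ty", "tz": the shift along the tool's x, y, z in mm; "ax", "ay", "az": the turn, a rotation vector about the tool's x, y, z in rad; "claw": the gripper's target within -1 to 1 (fully open at 1, half-way at 0, shut at -1). In form: [{"tx": .., "ty": .., "tz": .., "ax": .., "ay": .., "az": .., "claw": ..}, ...]. A call has 1 to 8 rows; each row is the pose to reach, as a shift and turn from the pose commanded when the call began, along the tool's axes at that moment; what a row does not reach only later rows make up. A row lasts 1/12 s, in which the tool goes at most 41.7 mm and 7.16 degrees, less where a joint would pass 70% of its speed; a pose out of reach is approached as far as the arm can. A call with a gripper value outside its range is refused whole. The fingers move at their own pace and stop on an object; the grip force is fixed at half the most. Time passes only in rows, so rows that repeat a pose let the fingers close. It gives the time, the measured TCP pose, the force and the opening at its end, in the units of the state.
- env.get_state(): the state, without advancing time (a new reading comes with each control period).
- eyes.grab_frame(name): name is "side" or "top"; returns (picture, depth): 480x640x3 uint8, red, green, blue; 480x640 float32, mm along the optical axis (not along the pixel's ray), 0 where there is no reading.
- eyes.camera_info(name): a dict with "intrinsics" (3x3 intrinsics, pixels), "view" (4x4, takes a point from world to camera coordinates). Camera axes: x right, y up, looking along -z (the intrinsics and any distortion apply to the point x, -y, -z); pixel columns grow to the right and rows downward; lengths in mm; the calibration is good to about 2 mm. A picture is of the moment at which its call begins. camera_info takes no time and is no camera call.
- env.sign_off(): hands the job in, once; it reports no verdict.
The state is a dict: "time": time; "joint_positions": joint angles; "qvel": joint speeds; "joint_efforts": joint torques, N m; "ee_pos": TCP position; "eef_rot": TCP orientation; "ft_force": force on the tool from outside, world axes, zero at the start; "moment": the same for the moment, N m; "finger_gap": finger opening in mm.
Only numpy, scipy, OpenCV 4.12 (cv2) and the standard library are available. Lean on these libraries where they do the work, as an engineer would, in place of code of your own. Each camera call takes 0.05 s, during which the arm holds its last target. There are 200 camera calls.

## Task

Set the black slide holder down over the post of the stand, so that the post goes through the hole under the holder and pokes the stuck platen up, and press gently until the holder rests flat on the stand. Then take the platen out, lay it flat and right way up in the white tray without dropping it, and leave the holder on the stand and the other things on the bench where they are.

Things in the scene. Friction and masses are not known exactly. Their poses are not given: they have to be found in the camera images.
- holder: Loose black oblong slide holder, 110 (x) x 54 (y) x 25 (z) mm, about 0.35 kg, to be gripped across its 54 mm width. Origin: centre of its flat underside, z up. Recess in the middle of its top: 42 (x) x 32 (y) mm, 19 mm deep, over a floor 6 mm thick. Low in the recess two sprung jaws grip the platen's foot: 6 to 14 N from below slides it up (the holder's weight is too little).
- holder_hole (a point): Centre of the holder's access hole at the underside (at the holder's origin): square, 12 x 12 mm, through the 6 mm floor, edges slightly chamfered.
- platen: Loose aluminium platen stuck in the recess, top 1 mm below the holder's: body 40 (x) x 30 (y) x 13 mm on a foot 32 x 30 x 5 mm, 0.09 kg. Origin: centre of the foot's underside, z up, axes as the holder's. 1 mm of play round the body. Poked up over 5 mm it is out of the jaws and loose; with the holder home on the stand it stands 8 mm proud on the post, to be gripped across its 30 mm width.
- stand: Fixed ejector stand: foot plate 150 x 80 x 6 mm, on it an aluminium block 120 (x) x 46 (y) mm, top 30 mm above the bench. Origin: centre of the underside, on the bench; z up. Two black sprung rests across the block at x = -34 and 34 mm stand 3 mm proud of it (give: 8 N per mm together). Home: the holder lies on both rests, post in its hole. Over 30 N on the stand or post does damage.
- stand_slot (a point): Middle of the slot in the block's top, 30 mm above the stand's origin. An upright steel post, 9 mm thick with a flat tip, slightly sprung (15 N per mm), rises 18 mm from the slot (15 mm above the rests). It is clamped anywhere up to 14 mm either way along the stand's x from this point (y exact); where is not reported: find it by feel or by eye.
- tray: Fixed white enamel tray, 130 x 130 mm, 14 mm high outside, walls and floor 4 to 5 mm thick, open at the top. Origin: centre of the underside, on the bench; z up.
- loupe: Loose round black loupe, 40 mm across, 36 mm high; leave alone. Origin: centre of its underside.
- jar: Loose brown glass jar with a black lid, 52 mm across, 75 mm high; leave alone. Origin: centre of its underside.
- mounts: Loose stack of slide mounts, 50 x 50 x 20 mm; leave alone. Origin: centre of its underside.
- open_mount: Loose slide mount, 60 x 56 mm, with its blue frame raised, about 65 mm high; leave alone. Origin: centre of its underside.
There are look-alikes about, which are no part of the job. What is meant by the platen is not yellow, and is the smaller of those in its own colour.

How it is judged:
By the outcome, as a careful person would: the job done as asked, in the order asked, and still so for the second after the job is handed in, with the robot touching nothing.
It also fails if it takes over 58 s, if anything falls off the work surface, if the arm or the gripper's body presses on something with over 40 N, if the wrist force passes 120 N, or if a joint passes its speed limit or range.

## Working session

There is one attempt and no reset: what is moved stays moved. The work goes in short steps, Python scripts to look and compute and a shell command to move; the robot and the scene stay as the last step left them, time stands still between calls to the robot, and variables do not carry over. Pictures are saved under pics/ and viewed, about 8 in all and at most 12, crops included, and the job is handed in when it is done.

```bash
mkdir -p pics; cat > h.py <<'E'
import numpy as np, cv2
from bench import env, eyes
def grab(n):
    rgb,d=eyes.grab_frame(n); return rgb,d,eyes.camera_info(n)
def ray(ci,u,v):
    K=np.array(ci["intrinsics"]);V=np.array(ci["view"])
    a=np.linalg.solve(K,[u,v,1.]); d=V[:3,:3].T@np.array([a[0],-a[1],-a[2]])
    return -V[:3,:3].T@V[:3,3], d
def onplane(ci,u,v,z):
    c,d=ray(ci,u,v); return c+d*(z-c[2])/d[2]
def cloud(ci,d):
    K=np.array(ci["intrinsics"]);V=np.array(ci["view"])
    v,u=np.mgrid[:d.shape[0],:d.shape[1]]
    p=np.stack([(u-K[0,2])/K[0,0]*d,-(v-K[1,2])/K[1,1]*d,-d],-1)
    P=(p-V[:3,3])@V[:3,:3]; P[d<=0]=np.nan; return P
def proj(ci,p):
    K=np.array(ci["intrinsics"]);V=np.array(ci["view"])
    q=V[:3,:3]@np.array(p)+V[:3,3]; q=K@np.array([q[0],-q[1],-q[2]]); return q[:2]/q[2]
def save(n,im): cv2.imwrite("pics/"+n,im[...,::-1])
E
python3 - <<'E'
from h import *
import pickle
np.set_printoptions(precision=2,suppress=True)
for n in("top","side"):
    r,d,ci=grab(n); save(n+"1.png",r); pickle.dump((r,d,ci),open(n+"1.pkl","wb")); print(ci)
print(env.get_state())
E
```

```text
{'intrinsics': array([[533.01,   0.  , 309.51],
       [  0.  , 533.01, 239.18],
       [  0.  ,   0.  ,   1.  ]]), 'view': array([[  -0.01,   -1.  ,    0.  ,   48.45],
       [   0.99,   -0.01,    0.1 , -598.16],
       [  -0.1 ,    0.01,    0.99, -925.85],
       [   0.  ,    0.  ,    0.  ,    1.  ]])}
{'intrinsics': array([[458.73,   0.  , 324.52],
       [  0.  , 458.73, 233.52],
       [  0.  ,   0.  ,   1.  ]]), 'view': array([[  -0.73,   -0.68,    0.02,  463.41],
       [   0.52,   -0.54,    0.66, -342.52],
       [  -0.44,    0.49,    0.75, -623.48],
       [   0.  ,    0.  ,    0.  ,    1.  ]])}
{'time': 0.1, 'joint_positions': array([-1.45,  0.38,  1.3 ,  0.  ,  1.46, -0.22]), 'qvel': array([ 0., -0., -0.,  0., -0., -0.]), 'joint_efforts': array([  0.  , -44.92, -23.17,  -0.  ,   0.  ,  -0.  ]), 'ee_pos': array([ 180.67, -519.2 ,  230.77]), 'eef_rot': array([ 0.82, -0.58, -0.  , -0.  ]), 'ft_force': array([-0.9 , -0.81,  0.05]), 'moment': array([ 0.04, -0.02, -0.01]), 'finger_gap': 85.60203935732066}
```

View pics/top1.png

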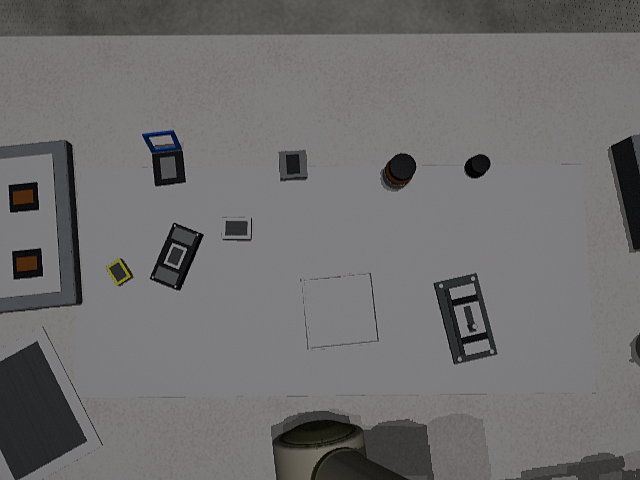

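View pics/side1.png

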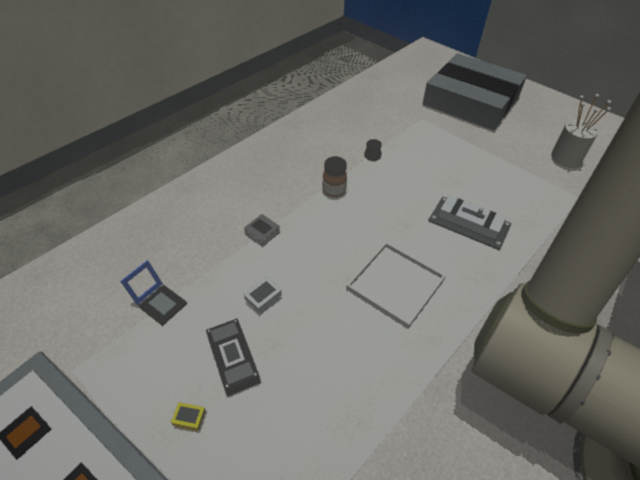

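Top view: the holder is at (176,257) with a white-framed platen in it. There is a lone white look-alike at (237,229) and a yellow one at (119,271). The stand is at (466,318) with the post near (472,323), and the tray at (340,311). The platen candidates are those at (176,257), (237,229) and (119,271). The one in the holder fits: it is not yellow and is the smaller of the two silver ones. I'll confirm with crops and measure.

```bash
python3 - <<'E'
from h import *
import pickle
np.set_printoptions(precision=1,suppress=True)
T=pickle.load(open("top1.pkl","rb"));S=pickle.load(open("side1.pkl","rb"))
def crop(r,x,y,w,h,s): return cv2.resize(np.clip(r[y:y+h,x:x+w].astype(float)*1.6,0,255).astype(np.uint8),(w*s,h*s),interpolation=cv2.INTER_CUBIC)
a=np.hstack([crop(T[0],140,210,125,93,3),crop(T[0],410,265,125,93,3)]);b=np.hstack([crop(S[0],190,265,125,93,3),crop(S[0],410,175,125,93,3)])
save("crop1.png",np.vstack([a,b]))
r,d,ci=T; P=cloud(ci,d); g=cv2.cvtColor(r,cv2.COLOR_RGB2GRAY)
def bx(mask,x,y,w,h,z,name):
    m=np.zeros_like(mask);m[y:y+h,x:x+w]=mask[y:y+h,x:x+w]
    c=max(cv2.findContours(m,cv2.RETR_EXTERNAL,cv2.CHAIN_APPROX_NONE)[0],key=cv2.contourArea)
    Q=np.array([onplane(ci,*p[0],z)[:2] for p in c],np.float32); rc=cv2.minAreaRect(Q)
    print(name,np.array(rc[0]),np.array(rc[1]),rc[2],cv2.minAreaRect(c)[0])
dark=cv2.morphologyEx((g<75).astype(np.uint8),cv2.MORPH_CLOSE,np.ones((9,9)))
Z=P[...,2]
for n,u,v in(("holder",170,275),("platen",176,257),("decoy",237,229),("stand",457,300),("bench",400,300),("tray",340,311)): print(n,g[v,u],P[v,u])
bx(dark,145,215,62,80,25,"holder dark")
bx(((Z>15)&(Z<40)).astype(np.uint8),145,215,62,80,25,"holder depth")
bx(((Z>15)&(Z<40)).astype(np.uint8),215,210,45,40,18,"decoy depth")
bx((dark),425,265,80,105,6,"stand dark")
bx(((Z>3)).astype(np.uint8),425,265,80,105,6,"stand depth")
bx(((Z>22)&(Z<60)).astype(np.uint8),425,265,80,105,30,"block depth")
bx(((Z>40)&(Z<60)).astype(np.uint8),425,265,80,105,48,"post depth")
bx((Z>7).astype(np.uint8),295,265,90,90,14,"tray depth")
E
```

```text
holder 70 [536.7 292.6  27.3]
platen 44 [568.8 282.6  26.7]
decoy 48 [618.7 174.   23.9]
stand 11 [ 487.9 -215.8   36.3]
bench 127 [ 488.3 -121.4    0.8]
tray 126 [469.4 -11.3   1.5]
holder dark [570.1 282.7] [ 59.7 109.6] 67.98918914794922 (176.10653686523438, 256.54437255859375)
holder depth [570.5 283.9] [ 57.  109.6] 67.78740692138672 (175.44117736816406, 256.2646789550781)
decoy depth [620.4 175.8] [53.1 38.4] 89.52420806884766 (236.5, 228.5)
stand dark [ 455.1 -237.3] [149.4  81.9] 12.368586540222168 (465.0294494628906, 318.1176452636719)
stand depth [ 454.5 -238.7] [157.6  94. ] 9.993375778198242 (465.5387268066406, 318.59576416015625)
block depth [ 454.4 -237. ] [120.4  49.7] 12.71076488494873 (468.68011474609375, 319.084228515625)
post depth [ 443.1 -238.7] [10.4  6.9] 89.4702377319336 (473.0, 326.0)
tray depth [471.2 -11.5] [130.2 130.1] 5.397024631500244 (340.5657958984375, 310.41851806640625)
```

View pics/crop1.png

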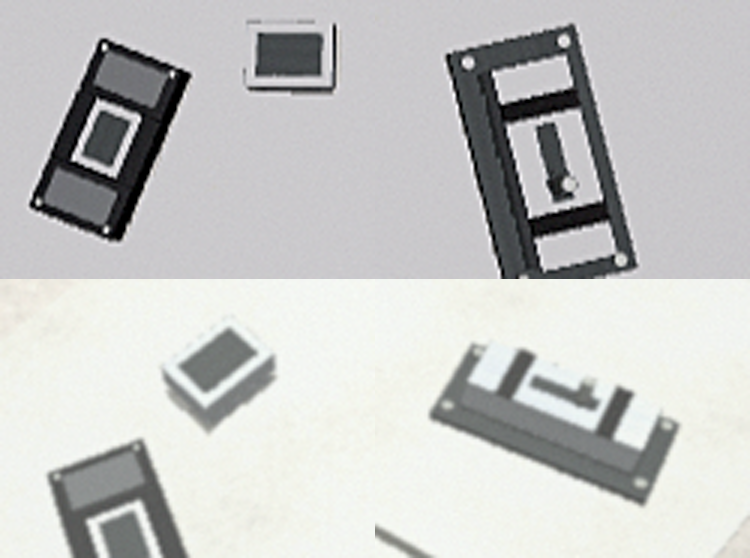

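The crop confirms it: the holder's platen is the smaller silver one, and the lone silver one is 53x38 mm, so it is the decoy. Next I'll refine the platen, block and post positions.

```bash
cat > m.py <<'E'
from h import *
import pickle
np.set_printoptions(precision=1,suppress=True)
T=pickle.load(open("top1.pkl","rb"));S=pickle.load(open("side1.pkl","rb"))
def rect(im,x,y,w,h,z,th,name,close=9):
    r,d,ci=im; s=4
    g=cv2.resize(cv2.cvtColor(r[y:y+h,x:x+w],cv2.COLOR_RGB2GRAY),None,fx=s,fy=s,interpolation=cv2.INTER_CUBIC)
    m=cv2.morphologyEx((g>th).astype(np.uint8),cv2.MORPH_CLOSE,np.ones((close*s,close*s)))
    cs=cv2.findContours(m,cv2.RETR_EXTERNAL,cv2.CHAIN_APPROX_NONE)[0]
    for c in sorted(cs,key=cv2.contourArea)[-2:]:
        if cv2.contourArea(c)<60: continue
        Q=np.array([onplane(ci,(p[0][0]+.5)/s-.5+x,(p[0][1]+.5)/s-.5+y,z)[:2] for p in c],np.float32); rc=cv2.minAreaRect(Q)
        print(name,np.array(rc[0]),np.array(rc[1]),round(rc[2],1), "px",(c.reshape(-1,2).mean(0)/s+[x,y]),"max",g.max())
E
python3 - <<'E'
from m import *
rect(T,160,240,33,33,24,110,"platen top",5)
rect(S,215,335,35,35,24,110,"platen side",5)
for th in (135,150): rect(T,448,287,38,63,30,th,"block top",13)
g=cv2.cvtColor(T[0],cv2.COLOR_RGB2GRAY); print(g[318:334,466:482])
g=cv2.cvtColor(S[0],cv2.COLOR_RGB2GRAY); print(g[200:217,470:490])
for u,v in ((475,326),(474,326)): print(onplane(T[2],u,v,48))
for u,v in ((481.5,210),): print(onplane(S[2],u,v,48))
E
```

```text
platen top [589.4 308.3] [22.6  9.4] 1.1 px [161.6 245.2] max 166
platen top [571.2 284.7] [29.1 40. ] 67.6 px [175.6 256.3] max 166
platen side [563.9 256.2] [ 8.  25.8] 49.2 px [248.2 341.1] max 156
platen side [567.5 284.6] [30.1 40.1] 67.5 px [231.7 352.9] max 156
block top [ 456.7 -233.4] [ 67.2 111. ] 88.0 px [468.9 314.1] max 165
block top [ 502.3 -204.7] [ 7.1 18.6] 89.5 px [449.7 292.6] max 165
block top [ 453.6 -223.1] [44.6 17.6] 5.9 px [460.6 318.7] max 165
[[ 59  41  43  43  42  43  34 103 132 126 126 127 126 125 125 131]
 [ 84  38  43  42  47  44  37  84 135 128 125 126 126 126 126 128]
 [100  33  43  42  43  43  40  74 139 128 126 126 125 126 126 129]
 [141  34  39  38  46  44  43  31 123 132 125 125 126 124 125 127]
 [138  57  28  30  46  41  41  31  63 135 128 127 126 124 125 127]
 [136 100  25  45  38  33  32  50  64 121 118 128 126 126 123 126]
 [136  99  36  36  25  23  31 105 122  99  97 129 126 126 126 126]
 [138  36  15  21  28  23  68 142 132 130 121 114 128 126 125 126]
 [138  50  16  17  26  21  90 140 130 128 126  79 128 125 126 125]
 [132  96  12  14  27  
[... 1261 characters left out ...]
 126 135 148 153 152 153
  152 151]
 [ 86  94 107 127 140 149 151 141 104  84  94 104 112 133 148 153 151 151
  152 147]
 [ 69  70  76  86 104 124 135 123  85  70  75  80 101 138 151 151 152 151
  152 140]
 [ 69  67  69  69  77  85  91  85  71  71  73  78 105 143 152 151 152 153
  148 123]
 [ 82  73  67  67  65  67  65  66  68  73  72  82 115 143 154 153 152 152
  140  98]
 [117  98  89  76  66  66  65  68  71  73  73  74  94 124 140 146 152 148
  122  77]
 [142 139 132 111  94  79  67  64  69  70  70  68  72  85 106 134 148 138
   97  61]
 [150 149 147 142 135 116  93  68  62  63  65  65  63  70  98 138 146 120
   75  53]]
[ 443.1 -242.1   48. ]
[ 443.1 -240.4   48. ]
[ 437.1 -237.7   48. ]
```

```bash
cat > go.py <<'E'
# usage: go.py x y z yaw_deg : tool-frame shift/turn from the measured pose
import sys; from h import *
from scipy.spatial.transform import Rotation as R
s=env.get_state(); x,y,z,a=map(float,sys.argv[1:5])
r=R.from_quat(s["eef_rot"]); t=R.from_euler("z",a,degrees=True)*R.from_euler("x",np.pi)
np.set_printoptions(precision=3,suppress=True)
print("t",round(s["time"],2),"pos",s["ee_pos"],"yaw",np.degrees(np.arctan2(*r.as_matrix()[1::-1,0])),"F",s["ft_force"],"gap",s["finger_gap"])
print("shift",r.inv().apply(np.array([x,y,z])-s["ee_pos"]),"turn",(r.inv()*t).as_rotvec())
E
python3 go.py 570.5 284.7 120 -112.2
```

```text
t 0.1 pos [ 180.673 -519.201  230.767] yaw -70.81920072176192 F [-0.901 -0.811  0.052] gap 85.60203935732066
shift [-631.052 -632.274  111.782] turn [0.    0.001 0.722]
```

```bash
python3 -m creep '[{"tx":-631,"ty":-632.3,"tz":112,"az":0.722,"claw":1},{"tx":-631,"ty":-632.3,"tz":112,"az":0.722,"claw":1},{"tx":-631,"ty":-632.3,"tz":112,"az":0.722,"claw":1},{"tx":-631,"ty":-632.3,"tz":112,"az":0.722,"claw":1},{"tx":-631,"ty":-632.3,"tz":112,"az":0.722,"claw":1},{"tx":-631,"ty":-632.3,"tz":112,"az":0.722,"claw":1},{"tx":-631,"ty":-632.3,"tz":112,"az":0.722,"claw":1},{"tx":-631,"ty":-632.3,"tz":112,"az":0.722,"claw":1}]'; python3 go.py 570.5 284.7 120 -112.2
```

```text
t 0.1 pos [ 180.673 -519.201  230.767] yaw -70.81920072176192 F [-0.901 -0.811  0.052] gap 85.60203935732066
shift [-631.052 -632.274  111.782] turn [0.    0.001 0.722]invalid input
```

```bash
python3 -m creep '[{"tx":-631,"ty":-632.3,"tz":112,"ax":0,"ay":0,"az":0.722,"claw":1},{"tx":-631,"ty":-632.3,"tz":112,"ax":0,"ay":0,"az":0.722,"claw":1},{"tx":-631,"ty":-632.3,"tz":112,"ax":0,"ay":0,"az":0.722,"claw":1},{"tx":-631,"ty":-632.3,"tz":112,"ax":0,"ay":0,"az":0.722,"claw":1},{"tx":-631,"ty":-632.3,"tz":112,"ax":0,"ay":0,"az":0.722,"claw":1},{"tx":-631,"ty":-632.3,"tz":112,"ax":0,"ay":0,"az":0.722,"claw":1},{"tx":-631,"ty":-632.3,"tz":112,"ax":0,"ay":0,"az":0.722,"claw":1},{"tx":-631,"ty":-632.3,"tz":112,"ax":0,"ay":0,"az":0.722,"claw":1}]'; python3 go.py 570.5 284.7 120 -112.2
```

```text
time: 0.77
ee_pos: [323.3, -224.4, 190.2]
eef_rot: [-0.557, 0.83, 0.0, 0.0]
ft_force: [0.0, -0.4, -0.1]
finger_gap: 85.2
t 0.77 pos [ 323.314 -224.432  190.205] yaw -112.26601629456053 F [ 0.021 -0.404 -0.094] gap 85.2373864099392
shift [-564.82   -35.845   70.276] turn [ 0.     0.    -0.001]
```

```bash
python3 -m creep '[{"tx":-565,"ty":-36,"tz":70,"ax":0,"ay":0,"az":0,"claw":1},{"tx":-565,"ty":-36,"tz":70,"ax":0,"ay":0,"az":0,"claw":1},{"tx":-565,"ty":-36,"tz":70,"ax":0,"ay":0,"az":0,"claw":1},{"tx":-565,"ty":-36,"tz":70,"ax":0,"ay":0,"az":0,"claw":1},{"tx":-565,"ty":-36,"tz":70,"ax":0,"ay":0,"az":0,"claw":1},{"tx":-565,"ty":-36,"tz":70,"ax":0,"ay":0,"az":0,"claw":1},{"tx":-565,"ty":-36,"tz":70,"ax":0,"ay":0,"az":0,"claw":1},{"tx":-565,"ty":-36,"tz":70,"ax":0,"ay":0,"az":0,"claw":1}]' >/dev/null; python3 go.py 570.5 284.7 70 -112.2
```

```text
t 1.43 pos [467.558  73.701 149.206] yaw -112.16903120917895 F [ 1.18  -0.679  0.351] gap 85.41945489813034
shift [-234.255  -15.732   79.174] turn [ 0.    -0.     0.001]
```

```bash
python3 -m creep '[{"tx":-230,"ty":-15,"tz":55,"ax":0,"ay":0,"az":0,"claw":1},{"tx":-230,"ty":-15,"tz":55,"ax":0,"ay":0,"az":0,"claw":1},{"tx":-230,"ty":-15,"tz":65,"ax":0,"ay":0,"az":0,"claw":1},{"tx":-230,"ty":-15,"tz":75,"ax":0,"ay":0,"az":0,"claw":1},{"tx":-230,"ty":-15,"tz":79,"ax":0,"ay":0,"az":0,"claw":1},{"tx":-230,"ty":-15,"tz":79,"ax":0,"ay":0,"az":0,"claw":1},{"tx":-230,"ty":-15,"tz":79,"ax":0,"ay":0,"az":0,"claw":1},{"tx":-230,"ty":-15,"tz":79,"ax":0,"ay":0,"az":0,"claw":1}]' >/dev/null; python3 go.py 570.5 284.7 5 -112.2
python3 - <<'E'
from h import *
ims=[]
for n,p in(("top",(570,284,30)),("side",(570,284,40))):
    r,d,ci=grab(n); u,v=proj(ci,p).astype(int); c=r[max(v-60,0):v+60,max(u-80,0):u+80]; ims.append(cv2.resize(np.clip(c*1.5,0,255).astype(np.uint8),(400,300),interpolation=cv2.INTER_CUBIC))
save("g1.png",np.hstack(ims))
E
```

```text
t 2.1 pos [567.362 279.737  68.788] yaw -112.06018711276249 F [ 0.791 -0.557 -0.732] gap 85.41442281148647
shift [-5.898 -1.187 63.775] turn [ 0.002 -0.002  0.002]
```

View pics/g1.png

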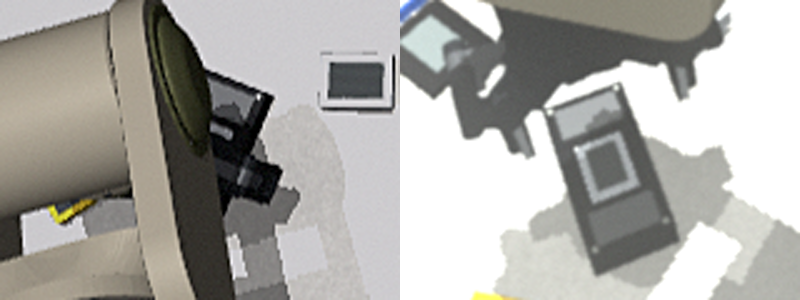

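Side view: the open fingers, at (525,140) and (680,75), straddle the holder at (610,180). The top view is blocked by the arm. Descending and gripping.

```bash
python3 -m creep '[{"tx":-5.9,"ty":-1.2,"tz":20,"ax":0,"ay":0,"az":0,"claw":1},{"tx":-5.9,"ty":-1.2,"tz":40,"ax":0,"ay":0,"az":0,"claw":1},{"tx":-5.9,"ty":-1.2,"tz":56,"ax":0,"ay":0,"az":0,"claw":1},{"tx":-5.9,"ty":-1.2,"tz":64,"ax":0,"ay":0,"az":0,"claw":1},{"tx":-5.9,"ty":-1.2,"tz":64,"ax":0,"ay":0,"az":0,"claw":0.6},{"tx":-5.9,"ty":-1.2,"tz":64,"ax":0,"ay":0,"az":0,"claw":0.2},{"tx":-5.9,"ty":-1.2,"tz":64,"ax":0,"ay":0,"az":0,"claw":0},{"tx":-5.9,"ty":-1.2,"tz":64,"ax":0,"ay":0,"az":0,"claw":-0.3}]'
python3 -m creep '[{"tx":0,"ty":0,"tz":0,"ax":0,"ay":0,"az":0,"claw":-0.6},{"tx":0,"ty":0,"tz":0,"ax":0,"ay":0,"az":0,"claw":-1},{"tx":0,"ty":0,"tz":0,"ax":0,"ay":0,"az":0,"claw":-1},{"tx":0,"ty":0,"tz":0,"ax":0,"ay":0,"az":0,"claw":-1},{"tx":0,"ty":0,"tz":0,"ax":0,"ay":0,"az":0,"claw":-1},{"tx":0,"ty":0,"tz":0,"ax":0,"ay":0,"az":0,"claw":-1}]'
```

```text
time: 2.87
ee_pos: [572.3, 283.7, 8.6]
eef_rot: [-0.558, 0.83, -0.001, 0.002]
ft_force: [-0.4, -1.1, 6.1]
finger_gap: 52.8
time: 3.37
ee_pos: [572.3, 283.7, 8.6]
eef_rot: [-0.558, 0.83, -0.001, 0.002]
ft_force: [-0.6, -1.8, 5.8]
finger_gap: 52.5
```

```bash
python3 -m creep '[{"tx":0,"ty":0,"tz":-4,"ax":0,"ay":0,"az":0,"claw":-1},{"tx":0,"ty":0,"tz":-10,"ax":0,"ay":0,"az":0,"claw":-1},{"tx":0,"ty":0,"tz":-30,"ax":0,"ay":0,"az":0,"claw":-1},{"tx":0,"ty":0,"tz":-60,"ax":0,"ay":0,"az":0,"claw":-1},{"tx":0,"ty":0,"tz":-100,"ax":0,"ay":0,"az":0,"claw":-1},{"tx":0,"ty":0,"tz":-110,"ax":0,"ay":0,"az":0,"claw":-1},{"tx":0,"ty":0,"tz":-110,"ax":0,"ay":0,"az":0,"claw":-1},{"tx":0,"ty":0,"tz":-110,"ax":0,"ay":0,"az":0,"claw":-1}]'; python3 go.py 443.2 -240.5 115 -77.5
```

```text
time: 4.03
ee_pos: [570.6, 283.6, 115.5]
eef_rot: [-0.558, 0.83, 0.0, -0.001]
ft_force: [0.3, -0.4, -6.6]
finger_gap: 52.6
t 4.03 pos [570.637 283.573 115.522] yaw -112.18193974179049 F [ 0.34  -0.416 -6.584] gap 52.56175701503899
shift [533.399 -79.859   0.897] turn [ 0.001 -0.    -0.605]
```

```bash
python3 -m creep '[{"tx":533,"ty":-80,"tz":0,"ax":0,"ay":0,"az":-0.605,"claw":-1},{"tx":533,"ty":-80,"tz":0,"ax":0,"ay":0,"az":-0.605,"claw":-1},{"tx":533,"ty":-80,"tz":0,"ax":0,"ay":0,"az":-0.605,"claw":-1},{"tx":533,"ty":-80,"tz":0,"ax":0,"ay":0,"az":-0.605,"claw":-1},{"tx":533,"ty":-80,"tz":0,"ax":0,"ay":0,"az":-0.605,"claw":-1},{"tx":533,"ty":-80,"tz":0,"ax":0,"ay":0,"az":-0.605,"claw":-1},{"tx":533,"ty":-80,"tz":0,"ax":0,"ay":0,"az":-0.605,"claw":-1},{"tx":533,"ty":-80,"tz":0,"ax":0,"ay":0,"az":-0.605,"claw":-1}]' >/dev/null; python3 go.py 443.2 -240.5 115 -77.5
```

```text
t 4.7 pos [493.388 -30.831 114.327] yaw -77.49878612131664 F [ 1.308 -0.225 -5.142] gap 52.50749600741118
shift [193.832  94.387  -0.746] turn [0.004 0.002 0.   ]
```

```bash
python3 -m creep '[{"tx":194,"ty":94.4,"tz":0,"ax":0,"ay":0,"az":0,"claw":-1},{"tx":194,"ty":94.4,"tz":0,"ax":0,"ay":0,"az":0,"claw":-1},{"tx":194,"ty":94.4,"tz":0,"ax":0,"ay":0,"az":0,"claw":-1},{"tx":194,"ty":94.4,"tz":0,"ax":0,"ay":0,"az":0,"claw":-1},{"tx":194,"ty":94.4,"tz":0,"ax":0,"ay":0,"az":0,"claw":-1},{"tx":194,"ty":94.4,"tz":0,"ax":0,"ay":0,"az":0,"claw":-1},{"tx":194,"ty":94.4,"tz":0,"ax":0,"ay":0,"az":0,"claw":-1},{"tx":194,"ty":94.4,"tz":0,"ax":0,"ay":0,"az":0,"claw":-1}]' >/dev/null; python3 go.py 443.2 -240.5 80 -77.5
```

```text
t 5.37 pos [ 444.249 -238.734  114.685] yaw -77.60168687379269 F [ 0.591  0.86  -5.048] gap 52.5800538213755
shift [ 1.634  1.322 34.682] turn [ 0.002  0.004 -0.002]
```

```bash
python3 -m creep '[{"tx":1,"ty":1,"tz":20,"ax":0,"ay":0,"az":0,"claw":-1},{"tx":1,"ty":1,"tz":38,"ax":0,"ay":0,"az":0,"claw":-1},{"tx":1,"ty":1,"tz":44,"ax":0,"ay":0,"az":0,"claw":-1},{"tx":1,"ty":1,"tz":44,"ax":0,"ay":0,"az":0,"claw":-1},{"tx":1,"ty":1,"tz":44,"ax":0,"ay":0,"az":0,"claw":-1},{"tx":1,"ty":1,"tz":44,"ax":0,"ay":0,"az":0,"claw":-1}]' >/dev/null; python3 go.py 443.2 -240.5 80 -77.5
python3 - <<'E'
from h import *
import pickle
ims=[]
for n,p in(("top",(450,-240,60)),("side",(450,-240,60))):
    r,d,ci=grab(n); pickle.dump((r,d,ci),open(n+"2.pkl","wb")); u,v=proj(ci,p).astype(int); c=r[max(v-60,0):v+60,max(u-50,0):u+50]; print(n,u-50,v-60); ims.append(cv2.resize(np.clip(c*1.5,0,255).astype(np.uint8),(400,480),interpolation=cv2.INTER_CUBIC))
save("g2.png",np.hstack(ims))
E
```

```text
t 5.87 pos [ 445.038 -240.325   73.319] yaw -77.46997736691904 F [ 0.165  0.178 -5.235] gap 52.489734063841425
shift [-0.221  1.827 -6.683] turn [-0.001 -0.001  0.001]
top 425 262
side 427 141
```

View pics/g2.png

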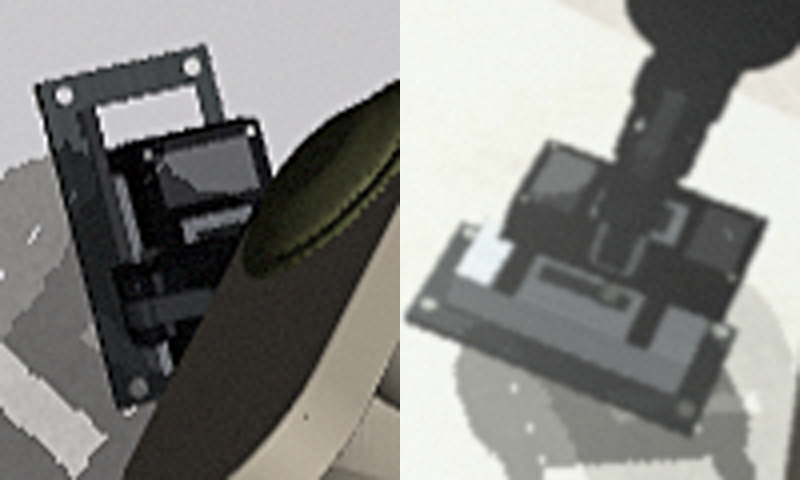

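Side view: the holder hovers over the stand with its long-edge corners at crop (550,142) and (768,218). The post is in the slot near (605,293). I'll make a magnified side crop to measure the offset along x.

```bash
python3 - <<'E'
from h import *
import pickle
r,d,ci=pickle.load(open("side2.pkl","rb")); r0=pickle.load(open("side1.pkl","rb"))[0]
def f(r,x,y,w,h,s,g): return cv2.resize(np.clip(r[y:y+h,x:x+w]*g,0,255).astype(np.uint8),(w*s,h*s),interpolation=cv2.INTER_CUBIC)
save("g3.png",np.hstack([f(r,445,165,80,70,6,2.2),f(r0,460,193,32,42,10,1.2)]))
E
```

```text
(no output)
```

View pics/g3.png

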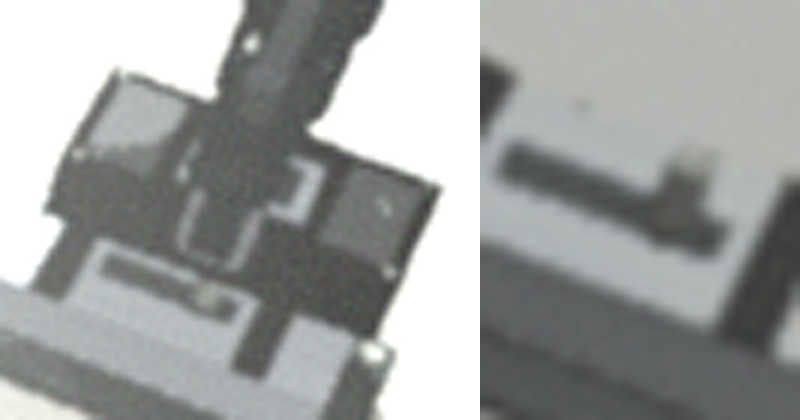

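```bash
python3 - <<'E'
from h import *
import pickle
np.set_printoptions(precision=1,suppress=True)
S=pickle.load(open("side2.pkl","rb"))[2];T=pickle.load(open("top2.pkl","rb"))[2]
a=np.radians(12.5);ex=np.array([np.cos(a),np.sin(a)]);ey=np.array([-ex[1],ex[0]])
f=lambda p:np.array([p[:2]@ex,p[:2]@ey])
# triangulate post
c1,d1=ray(S,481,208.3);c2,d2=ray(T,474.6,326)
A=np.stack([d1,-d2],1);s=np.linalg.lstsq(A,c2-c1,rcond=None)[0];p1=c1+s[0]*d1;p2=c2+s[1]*d2;print("tri",p1,p2)
post=onplane(S,481,208.3,48);print("post side",post,f(post), "top",f(onplane(T,474.6,326,48)))
tcp=np.array([445.0,-240.3,73.3]);print("tcp",f(tcp))
for z in(88,90,92):
  L=onplane(S,464.7,176.7,z);R=onplane(S,518.3,196.2,z);l=onplane(S,458,190.5,z);r=onplane(S,510,210.3,z)
  print(z,"back len",np.linalg.norm(L-R),f(L),f(R),"mid",(f(L)+f(R))/2,"dots",f(l),f(r),(f(l)+f(r))/2,"ang",np.degrees(np.arctan2(*(L-R)[1::-1])))
# top view block ends and corners visible: holder far corners dots in top (crop px)
for z in (90,):
  for u,v in((148/4+425,155/4+262),(250/4+425,131/4+262)): print("top dot",f(onplane(T,u,v,z)))
E
```

```text
tri [ 440.9 -243.2   46. ] [ 442.9 -242.2   45.6]
post side [ 440.3 -241.1   48. ] [ 377.6 -330.7] top [ 380.3 -331.6]
tcp [ 382.4 -330.9]
88 back len 105.23894957631418 [ 429.5 -354.5] [ 324.2 -354.9] mid [ 376.9 -354.7] dots [ 427.3 -309.9] [ 327.4 -309.6] [ 377.4 -309.7] ang 12.71317267138181
90 back len 104.88718750901502 [ 429.2 -352.1] [ 324.3 -352.5] mid [ 376.7 -352.3] dots [ 427.  -307.6] [ 327.5 -307.3] [ 377.2 -307.4] ang 12.713172671381772
92 back len 104.53542544171606 [ 428.8 -349.7] [ 324.3 -350.1] mid [ 376.6 -349.9] dots [ 426.7 -305.3] [ 327.5 -305. ] [ 377.1 -305.1] ang 12.713172671381773
top dot [ 430.7 -309.6]
top dot [ 430.7 -353.5]
```

Relative to the post, the holder's offset along x is about -0.8 mm (side) and +0.4 mm (top), and y agrees. That is well aligned, so I'll descend carefully.

```bash
python3 -m creep '[{"tx":0,"ty":0,"tz":4,"ax":0,"ay":0,"az":0,"claw":-1},{"tx":0,"ty":0,"tz":8,"ax":0,"ay":0,"az":0,"claw":-1},{"tx":0,"ty":0,"tz":12,"ax":0,"ay":0,"az":0,"claw":-1},{"tx":0,"ty":0,"tz":14,"ax":0,"ay":0,"az":0,"claw":-1},{"tx":0,"ty":0,"tz":14,"ax":0,"ay":0,"az":0,"claw":-1},{"tx":0,"ty":0,"tz":14,"ax":0,"ay":0,"az":0,"claw":-1}]'
python3 -m creep '[{"tx":0,"ty":0,"tz":1,"ax":0,"ay":0,"az":0,"claw":-1},{"tx":0,"ty":0,"tz":2,"ax":0,"ay":0,"az":0,"claw":-1},{"tx":0,"ty":0,"tz":3,"ax":0,"ay":0,"az":0,"claw":-1},{"tx":0,"ty":0,"tz":4,"ax":0,"ay":0,"az":0,"claw":-1},{"tx":0,"ty":0,"tz":4,"ax":0,"ay":0,"az":0,"claw":-1},{"tx":0,"ty":0,"tz":4,"ax":0,"ay":0,"az":0,"claw":-1}]'
```

```text
time: 6.47
ee_pos: [444.5, -240.6, 58.4]
eef_rot: [0.78, -0.626, -0.0, -0.0]
ft_force: [0.3, 0.1, -5.2]
finger_gap: 52.7
time: 6.97
ee_pos: [444.5, -240.6, 54.6]
eef_rot: [0.78, -0.626, -0.0, -0.0]
ft_force: [-0.1, -0.3, -5.8]
finger_gap: 52.4
```

```bash
python3 -m creep '[{"tx":0,"ty":0,"tz":0.7,"ax":0,"ay":0,"az":0,"claw":-1},{"tx":0,"ty":0,"tz":1.4,"ax":0,"ay":0,"az":0,"claw":-1},{"tx":0,"ty":0,"tz":2,"ax":0,"ay":0,"az":0,"claw":-1},{"tx":0,"ty":0,"tz":2,"ax":0,"ay":0,"az":0,"claw":-1}]'
python3 -m creep '[{"tx":0,"ty":0,"tz":0.7,"ax":0,"ay":0,"az":0,"claw":-1},{"tx":0,"ty":0,"tz":1.4,"ax":0,"ay":0,"az":0,"claw":-1},{"tx":0,"ty":0,"tz":2,"ax":0,"ay":0,"az":0,"claw":-1},{"tx":0,"ty":0,"tz":2,"ax":0,"ay":0,"az":0,"claw":-1}]'
```

```text
time: 7.3
ee_pos: [444.5, -240.5, 52.5]
eef_rot: [0.78, -0.626, -0.0, -0.0]
ft_force: [0.6, 0.6, -5.7]
finger_gap: 52.4
time: 7.63
ee_pos: [444.5, -240.6, 50.5]
eef_rot: [0.78, -0.626, -0.0, 0.0]
ft_force: [0.1, 0.5, -4.6]
finger_gap: 52.3
```

```bash
python3 -m creep '[{"tx":0,"ty":0,"tz":0.5,"ax":0,"ay":0,"az":0,"claw":-1},{"tx":0,"ty":0,"tz":1,"ax":0,"ay":0,"az":0,"claw":-1},{"tx":0,"ty":0,"tz":1.5,"ax":0,"ay":0,"az":0,"claw":-1},{"tx":0,"ty":0,"tz":1.5,"ax":0,"ay":0,"az":0,"claw":-1}]'
python3 -m creep '[{"tx":0,"ty":0,"tz":0.5,"ax":0,"ay":0,"az":0,"claw":-1},{"tx":0,"ty":0,"tz":1,"ax":0,"ay":0,"az":0,"claw":-1},{"tx":0,"ty":0,"tz":1,"ax":0,"ay":0,"az":0,"claw":-1}]'
```

```text
time: 7.97
ee_pos: [444.7, -240.7, 49.5]
eef_rot: [0.78, -0.626, 0.0, -0.0]
ft_force: [-0.7, 1.4, 1.8]
finger_gap: 52.5
time: 8.22
ee_pos: [444.7, -240.7, 48.2]
eef_rot: [0.78, -0.626, 0.0, 0.0]
ft_force: [-0.5, 1.0, 2.9]
finger_gap: 52.6
```

Contact came at the depth expected for the platen's foot. The force then held at about 8 N while descending, so the platen is sliding up the jaws. I'll continue down.

```bash
python3 -m creep '[{"tx":0,"ty":0,"tz":0.6,"ax":0,"ay":0,"az":0,"claw":-1},{"tx":0,"ty":0,"tz":1.2,"ax":0,"ay":0,"az":0,"claw":-1},{"tx":0,"ty":0,"tz":1.8,"ax":0,"ay":0,"az":0,"claw":-1},{"tx":0,"ty":0,"tz":2,"ax":0,"ay":0,"az":0,"claw":-1}]'
python3 -m creep '[{"tx":0,"ty":0,"tz":0.6,"ax":0,"ay":0,"az":0,"claw":-1},{"tx":0,"ty":0,"tz":1.2,"ax":0,"ay":0,"az":0,"claw":-1},{"tx":0,"ty":0,"tz":1.8,"ax":0,"ay":0,"az":0,"claw":-1},{"tx":0,"ty":0,"tz":2.4,"ax":0,"ay":0,"az":0,"claw":-1},{"tx":0,"ty":0,"tz":2.4,"ax":0,"ay":0,"az":0,"claw":-1}]'
```

```text
time: 8.55
ee_pos: [444.3, -240.5, 45.7]
eef_rot: [0.78, -0.626, -0.0, 0.0]
ft_force: [-0.5, -0.5, -4.3]
finger_gap: 52.4
time: 8.97
ee_pos: [444.3, -240.5, 43.4]
eef_rot: [0.78, -0.626, -0.0, 0.0]
ft_force: [-0.4, -0.2, -4.8]
finger_gap: 52.4
```

```bash
python3 -m creep '[{"tx":0,"ty":0,"tz":0.6,"ax":0,"ay":0,"az":0,"claw":-1},{"tx":0,"ty":0,"tz":1.2,"ax":0,"ay":0,"az":0,"claw":-1},{"tx":0,"ty":0,"tz":1.2,"ax":0,"ay":0,"az":0,"claw":-1}]'
python3 -m creep '[{"tx":0,"ty":0,"tz":0.5,"ax":0,"ay":0,"az":0,"claw":-1},{"tx":0,"ty":0,"tz":1,"ax":0,"ay":0,"az":0,"claw":-1},{"tx":0,"ty":0,"tz":1,"ax":0,"ay":0,"az":0,"claw":-1}]'
```

```text
time: 9.22
ee_pos: [444.5, -240.6, 42.4]
eef_rot: [0.78, -0.626, -0.0, -0.0]
ft_force: [0.0, -0.4, -4.0]
finger_gap: 52.3
time: 9.47
ee_pos: [444.5, -240.6, 41.5]
eef_rot: [0.78, -0.626, 0.0, 0.0]
ft_force: [0.4, -0.5, -4.3]
finger_gap: 52.5
```

```bash
python3 -m creep '[{"tx":0,"ty":0,"tz":0.5,"ax":0,"ay":0,"az":0,"claw":-1},{"tx":0,"ty":0,"tz":1,"ax":0,"ay":0,"az":0,"claw":-1},{"tx":0,"ty":0,"tz":1,"ax":0,"ay":0,"az":0,"claw":-1}]'
python3 -m creep '[{"tx":0,"ty":0,"tz":0.5,"ax":0,"ay":0,"az":0,"claw":-1},{"tx":0,"ty":0,"tz":1,"ax":0,"ay":0,"az":0,"claw":-1},{"tx":0,"ty":0,"tz":1,"ax":0,"ay":0,"az":0,"claw":-1}]'
```

```text
time: 9.72
ee_pos: [444.5, -240.6, 40.8]
eef_rot: [0.78, -0.626, 0.0, 0.0]
ft_force: [-2.2, 0.3, 1.3]
finger_gap: 52.2
time: 9.97
ee_pos: [444.5, -240.6, 40.0]
eef_rot: [0.78, -0.626, 0.0, 0.0]
ft_force: [-3.0, 0.8, 6.7]
finger_gap: 52.4
```

The rests are engaged (about 11 N, rising about 7 N/mm), so the holder is home. Release and back off.

```bash
python3 -m creep '[{"tx":0,"ty":0,"tz":-0.6,"ax":0,"ay":0,"az":0,"claw":-1},{"tx":0,"ty":0,"tz":-0.6,"ax":0,"ay":0,"az":0,"claw":-0.2},{"tx":0,"ty":0,"tz":-0.6,"ax":0,"ay":0,"az":0,"claw":0.3},{"tx":0,"ty":0,"tz":-0.6,"ax":0,"ay":0,"az":0,"claw":0.6},{"tx":0,"ty":0,"tz":-0.6,"ax":0,"ay":0,"az":0,"claw":0.8},{"tx":0,"ty":0,"tz":-0.6,"ax":0,"ay":0,"az":0,"claw":1},{"tx":0,"ty":0,"tz":-0.6,"ax":0,"ay":0,"az":0,"claw":1},{"tx":0,"ty":0,"tz":-0.6,"ax":0,"ay":0,"az":0,"claw":1}]'
python3 -m creep '[{"tx":0,"ty":0,"tz":-10,"ax":0,"ay":0,"az":0,"claw":1},{"tx":0,"ty":0,"tz":-30,"ax":0,"ay":0,"az":0,"claw":1},{"tx":0,"ty":0,"tz":-60,"ax":0,"ay":0,"az":0,"claw":1},{"tx":60,"ty":0,"tz":-100,"ax":0,"ay":0,"az":0,"claw":1},{"tx":100,"ty":0,"tz":-110,"ax":0,"ay":0,"az":0,"claw":1},{"tx":140,"ty":0,"tz":-110,"ax":0,"ay":0,"az":0,"claw":1},{"tx":160,"ty":0,"tz":-110,"ax":0,"ay":0,"az":0,"claw":1},{"tx":160,"ty":0,"tz":-110,"ax":0,"ay":0,"az":0,"claw":1}]'
python3 - <<'E'
from h import *
import pickle
ims=[]
for n,p in(("top",(450,-240,60)),("side",(450,-240,60))):
    r,d,ci=grab(n); pickle.dump((r,d,ci),open(n+"3.pkl","wb")); u,v=proj(ci,p).astype(int); c=r[max(v-60,0):v+60,max(u-50,0):u+50]; print(n,u-50,v-60); ims.append(cv2.resize(np.clip(c*1.5,0,255).astype(np.uint8),(400,480),interpolation=cv2.INTER_CUBIC))
save("g4.png",np.hstack(ims))
E
```

```text
time: 10.63
ee_pos: [444.6, -240.6, 40.1]
eef_rot: [0.78, -0.626, 0.0, -0.0]
ft_force: [-0.1, 0.3, -0.6]
finger_gap: 85.0
time: 11.3
ee_pos: [479.5, -403.0, 150.6]
eef_rot: [0.779, -0.627, 0.002, 0.001]
ft_force: [-0.9, 0.1, -0.3]
finger_gap: 85.5
top 425 262
side 427 141
```

View pics/g4.png

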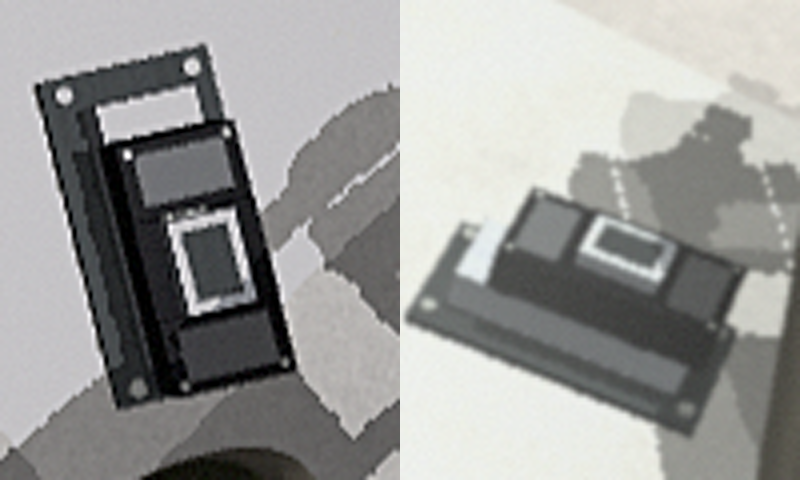

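The holder lies flat on the rests, and the platen stands proud (top view, crop (212,263), full px (478,328)). I'll measure the platen and its tilt.

```bash
python3 - <<'E'
from m import *
T=pickle.load(open("top3.pkl","rb"));S=pickle.load(open("side3.pkl","rb"))
rect(T,464,311,30,34,66,110,"plat top",5)
rect(S,468,192,30,22,66,110,"plat side",5)
P=cloud(T[2],T[1]); Z=P[...,2]; print(Z[316:342:3,469:490:3])
for u,v in((456.5,301),(482.2,295),(471.5,359),(497,352.5)): print("holder dot",onplane(T[2],u,v,58))
E
python3 go.py 444 -240.5 100 -77.5
```

```text
plat top [ 466.5 -265. ] [7.7 6.8] 89.5 px [491.6 312.6] max 172
plat top [ 443.4 -240.7] [42.9 29.4] 11.6 px [476.7 325.7] max 172
plat side [ 437.7 -245. ] [44.3 46.8] 3.3 px [483.4 202.6] max 158
[[44.2 62.4 70.3 69.5 63.6 59.  57.9]
 [68.2 64.5 67.  68.3 65.9 71.  54.4]
 [69.2 69.  67.   nan 68.6 66.2 60.8]
 [70.6 65.4 67.  66.3 65.4 63.2 60.5]
 [66.6 67.2 68.3 65.5 67.3 67.4 57.5]
 [65.2 68.  68.  64.8 69.5 65.4 67.1]
 [60.4 65.2 65.7 66.  67.2 66.8 67.2]
 [60.5 66.5 66.8 66.9 67.5 67.5 68. ]
 [57.9 67.1 65.5 59.1 58.7 59.5 59.9]]
holder dot [ 486.6 -208.8   58. ]
holder dot [ 496.5 -253.5   58. ]
holder dot [ 388.2 -230.8   58. ]
holder dot [ 398.7 -274.8   58. ]
t 11.4 pos [ 478.806 -398.026  149.353] yaw -77.6237622514205 F [0.237 0.979 0.153] gap 85.17876381488448
shift [-161.299    0.225   49.437] turn [ 0.     0.001 -0.002]
```

```bash
python3 -m creep '[{"tx":-40,"ty":0,"tz":0,"ax":0,"ay":0,"az":0,"claw":0.5},{"tx":-80,"ty":0,"tz":10,"ax":0,"ay":0,"az":0,"claw":0.2},{"tx":-120,"ty":0,"tz":30,"ax":0,"ay":0,"az":0,"claw":0},{"tx":-160,"ty":0,"tz":50,"ax":0,"ay":0,"az":0,"claw":0},{"tx":-161,"ty":0,"tz":60,"ax":0,"ay":0,"az":0,"claw":0},{"tx":-161,"ty":0,"tz":66,"ax":0,"ay":0,"az":0,"claw":0},{"tx":-161,"ty":0,"tz":66,"ax":0,"ay":0,"az":0,"claw":0},{"tx":-161,"ty":0,"tz":66,"ax":0,"ay":0,"az":0,"claw":0}]'; python3 go.py 444.5 -240.6 59.5 -77.5
```

```text
time: 12.07
ee_pos: [444.7, -240.2, 84.6]
eef_rot: [0.78, -0.626, 0.0, 0.0]
ft_force: [0.3, 0.2, 0.5]
finger_gap: 42.9
t 12.07 pos [ 444.722 -240.161   84.551] yaw -77.52115737860254 F [0.253 0.185 0.54 ] gap 42.91839400183805
shift [ 0.36   0.325 25.051] turn [-0.001 -0.001 -0.   ]
```

```bash
python3 -m creep '[{"tx":0.3,"ty":0,"tz":8,"ax":0,"ay":0,"az":0,"claw":0},{"tx":0.3,"ty":0,"tz":15,"ax":0,"ay":0,"az":0,"claw":0},{"tx":0.3,"ty":0,"tz":19,"ax":0,"ay":0,"az":0,"claw":0},{"tx":0.3,"ty":0,"tz":22,"ax":0,"ay":0,"az":0,"claw":0},{"tx":0.3,"ty":0,"tz":23.5,"ax":0,"ay":0,"az":0,"claw":0},{"tx":0.3,"ty":0,"tz":23.5,"ax":0,"ay":0,"az":0,"claw":0}]'; python3 -m creep '[{"tx":0,"ty":0,"tz":0.6,"ax":0,"ay":0,"az":0,"claw":0},{"tx":0,"ty":0,"tz":1.2,"ax":0,"ay":0,"az":0,"claw":0},{"tx":0,"ty":0,"tz":1.2,"ax":0,"ay":0,"az":0,"claw":0}]'
```

```text
time: 12.57
ee_pos: [444.2, -240.0, 60.2]
eef_rot: [0.78, -0.626, -0.0, -0.0]
ft_force: [-0.4, -0.7, 0.7]
finger_gap: 42.7
time: 12.82
ee_pos: [444.4, -239.9, 59.5]
eef_rot: [0.78, -0.626, 0.0, 0.0]
ft_force: [-0.9, -0.2, -0.7]
finger_gap: 42.7
```

```bash
python3 -m creep '[{"tx":0,"ty":0,"tz":0,"ax":0,"ay":0,"az":0,"claw":-0.15},{"tx":0,"ty":0,"tz":0,"ax":0,"ay":0,"az":0,"claw":-0.2},{"tx":0,"ty":0,"tz":0,"ax":0,"ay":0,"az":0,"claw":-0.25},{"tx":0,"ty":0,"tz":0,"ax":0,"ay":0,"az":0,"claw":-0.3},{"tx":0,"ty":0,"tz":0,"ax":0,"ay":0,"az":0,"claw":-0.4},{"tx":0,"ty":0,"tz":0,"ax":0,"ay":0,"az":0,"claw":-1},{"tx":0,"ty":0,"tz":0,"ax":0,"ay":0,"az":0,"claw":-1},{"tx":0,"ty":0,"tz":0,"ax":0,"ay":0,"az":0,"claw":-1}]'
```

```text
time: 13.48
ee_pos: [444.4, -240.0, 59.5]
eef_rot: [0.78, -0.626, 0.0, 0.0]
ft_force: [0.4, 0.3, 2.5]
finger_gap: 27.7
```

```bash
python3 -m creep '[{"tx":0,"ty":0,"tz":-2,"ax":0,"ay":0,"az":0,"claw":-1},{"tx":0,"ty":0,"tz":-5,"ax":0,"ay":0,"az":0,"claw":-1},{"tx":0,"ty":0,"tz":-9,"ax":0,"ay":0,"az":0,"claw":-1},{"tx":0,"ty":0,"tz":-14,"ax":0,"ay":0,"az":0,"claw":-1},{"tx":0,"ty":0,"tz":-20,"ax":0,"ay":0,"az":0,"claw":-1},{"tx":0,"ty":0,"tz":-27,"ax":0,"ay":0,"az":0,"claw":-1},{"tx":0,"ty":0,"tz":-35,"ax":0,"ay":0,"az":0,"claw":-1},{"tx":0,"ty":0,"tz":-35,"ax":0,"ay":0,"az":0,"claw":-1}]'
python3 - <<'E'
from h import *
import pickle
r,d,ci=grab("side"); pickle.dump((r,d,ci),open("side4.pkl","wb")); u,v=proj(ci,(450,-240,70)).astype(int); print(u-60,v-60); c=r[v-60:v+50,u-60:u+60]; save("g5.png",cv2.resize(np.clip(c*1.7,0,255).astype(np.uint8),None,fx=5,fy=5,interpolation=cv2.INTER_CUBIC))
E
python3 go.py 470.7 -11.5 94 -77.5
```

```text
time: 14.15
ee_pos: [444.9, -240.4, 96.2]
eef_rot: [0.78, -0.626, 0.001, 0.0]
ft_force: [-0.2, 1.0, -0.6]
finger_gap: 27.8
419 138
t 14.2 pos [ 444.698 -240.184   95.407] yaw -77.52124192700002 F [-1.608  0.165 -1.54 ] gap 27.606185876233713
shift [-217.665  -74.8      1.133] turn [-0.001 -0.002 -0.   ]
```

View pics/g5.png

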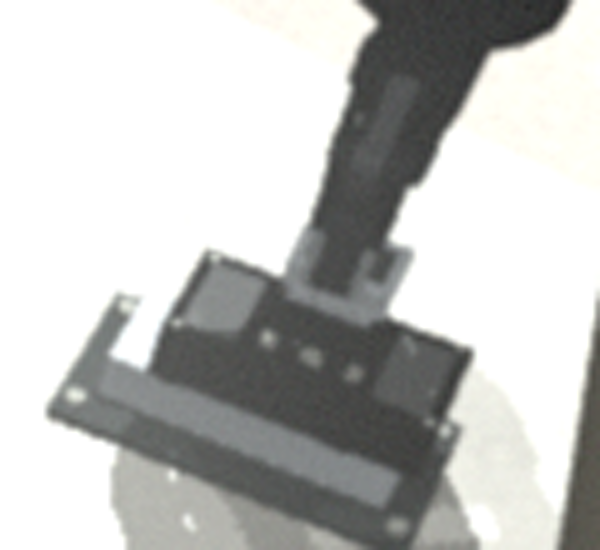

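The platen is gripped level, at crop (350,275), and the holder is still flat on the stand with the post visible at (312,355). Moving to the tray.

```bash
python3 -m creep '[{"tx":-25,"ty":-8.6,"tz":0,"ax":0,"ay":0,"az":0,"claw":-1},{"tx":-60,"ty":-20.6,"tz":0,"ax":0,"ay":0,"az":0,"claw":-1},{"tx":-95,"ty":-32.6,"tz":0,"ax":0,"ay":0,"az":0,"claw":-1},{"tx":-130,"ty":-44.7,"tz":0,"ax":0,"ay":0,"az":0,"claw":-1},{"tx":-165,"ty":-56.7,"tz":0,"ax":0,"ay":0,"az":0,"claw":-1},{"tx":-195,"ty":-67,"tz":0,"ax":0,"ay":0,"az":0,"claw":-1},{"tx":-217,"ty":-75,"tz":0,"ax":0,"ay":0,"az":0,"claw":-1},{"tx":-217,"ty":-75,"tz":0,"ax":0,"ay":0,"az":0,"claw":-1}]'
python3 -m creep '[{"tx":0,"ty":0,"tz":15,"ax":0,"ay":0,"az":0,"claw":-1},{"tx":0,"ty":0,"tz":30,"ax":0,"ay":0,"az":0,"claw":-1},{"tx":0,"ty":0,"tz":45,"ax":0,"ay":0,"az":0,"claw":-1},{"tx":0,"ty":0,"tz":58,"ax":0,"ay":0,"az":0,"claw":-1},{"tx":0,"ty":0,"tz":66,"ax":0,"ay":0,"az":0,"claw":-1},{"tx":0,"ty":0,"tz":70,"ax":0,"ay":0,"az":0,"claw":-1},{"tx":0,"ty":0,"tz":70,"ax":0,"ay":0,"az":0,"claw":-1}]';  python3 go.py 470.7 -11.5 18 -77.5
```

```text
time: 14.87
ee_pos: [470.3, -8.2, 94.3]
eef_rot: [0.781, -0.625, -0.001, -0.0]
ft_force: [-0.6, -0.5, -1.6]
finger_gap: 27.8
time: 15.45
ee_pos: [470.4, -12.0, 23.8]
eef_rot: [0.78, -0.626, -0.001, 0.0]
ft_force: [0.5, -0.4, -0.6]
finger_gap: 27.3
t 15.45 pos [470.44  -12.013  23.843] yaw -77.53500645956834 F [ 0.47  -0.431 -0.587] gap 27.3060526114233
shift [-0.442 -0.372  5.843] turn [ 0.001  0.001 -0.001]
```

```bash
python3 -m creep '[{"tx":0,"ty":0,"tz":1.5,"ax":0,"ay":0,"az":0,"claw":-1},{"tx":0,"ty":0,"tz":3,"ax":0,"ay":0,"az":0,"claw":-1},{"tx":0,"ty":0,"tz":4.5,"ax":0,"ay":0,"az":0,"claw":-1},{"tx":0,"ty":0,"tz":5.5,"ax":0,"ay":0,"az":0,"claw":-1},{"tx":0,"ty":0,"tz":5.5,"ax":0,"ay":0,"az":0,"claw":-1}]'
python3 -m creep '[{"tx":0,"ty":0,"tz":0.4,"ax":0,"ay":0,"az":0,"claw":-1},{"tx":0,"ty":0,"tz":0.8,"ax":0,"ay":0,"az":0,"claw":-1},{"tx":0,"ty":0,"tz":0.8,"ax":0,"ay":0,"az":0,"claw":-1}]'
```

```text
time: 15.87
ee_pos: [470.7, -11.8, 18.9]
eef_rot: [0.78, -0.626, 0.0, -0.0]
ft_force: [0.2, -0.3, -1.1]
finger_gap: 27.7
time: 16.12
ee_pos: [470.7, -11.8, 18.1]
eef_rot: [0.78, -0.626, 0.0, -0.0]
ft_force: [-1.1, -0.0, -1.1]
finger_gap: 27.4
```

```bash
python3 -m creep '[{"tx":0,"ty":0,"tz":0.4,"ax":0,"ay":0,"az":0,"claw":-1},{"tx":0,"ty":0,"tz":0.8,"ax":0,"ay":0,"az":0,"claw":-1},{"tx":0,"ty":0,"tz":0.8,"ax":0,"ay":0,"az":0,"claw":-1}]'
python3 -m creep '[{"tx":0,"ty":0,"tz":0.3,"ax":0,"ay":0,"az":0,"claw":-1},{"tx":0,"ty":0,"tz":0.6,"ax":0,"ay":0,"az":0,"claw":-1},{"tx":0,"ty":0,"tz":0.6,"ax":0,"ay":0,"az":0,"claw":-1}]'
python3 -m creep '[{"tx":0,"ty":0,"tz":0.3,"ax":0,"ay":0,"az":0,"claw":-1},{"tx":0,"ty":0,"tz":0.5,"ax":0,"ay":0,"az":0,"claw":-1},{"tx":0,"ty":0,"tz":0.5,"ax":0,"ay":0,"az":0,"claw":-1}]'
```

```text
time: 16.37
ee_pos: [470.7, -11.8, 17.2]
eef_rot: [0.78, -0.626, -0.0, 0.0]
ft_force: [0.3, -0.1, -1.0]
finger_gap: 27.9
time: 16.62
ee_pos: [470.7, -11.8, 16.7]
eef_rot: [0.78, -0.626, -0.0, 0.0]
ft_force: [-0.9, -1.1, -1.1]
finger_gap: 27.5
time: 16.87
ee_pos: [470.8, -11.8, 16.3]
eef_rot: [0.78, -0.626, 0.0, -0.0]
ft_force: [-0.8, -0.2, 1.5]
finger_gap: 27.6
```

The platen touched the tray floor at TCP z = 16.3, as predicted. Releasing it gently.

```bash
python3 -m creep '[{"tx":0,"ty":0,"tz":0,"ax":0,"ay":0,"az":0,"claw":-0.25},{"tx":0,"ty":0,"tz":0,"ax":0,"ay":0,"az":0,"claw":-0.15},{"tx":0,"ty":0,"tz":0,"ax":0,"ay":0,"az":0,"claw":0},{"tx":0,"ty":0,"tz":0,"ax":0,"ay":0,"az":0,"claw":0.05},{"tx":0,"ty":0,"tz":0,"ax":0,"ay":0,"az":0,"claw":0.1},{"tx":0,"ty":0,"tz":0,"ax":0,"ay":0,"az":0,"claw":0.1}]'
python3 -m creep '[{"tx":0,"ty":0,"tz":-5,"ax":0,"ay":0,"az":0,"claw":0.1},{"tx":0,"ty":0,"tz":-20,"ax":0,"ay":0,"az":0,"claw":0.1},{"tx":0,"ty":0,"tz":-50,"ax":0,"ay":0,"az":0,"claw":0.1},{"tx":0,"ty":0,"tz":-90,"ax":0,"ay":0,"az":0,"claw":0.1},{"tx":0,"ty":0,"tz":-130,"ax":0,"ay":0,"az":0,"claw":0.1},{"tx":40,"ty":0,"tz":-150,"ax":0,"ay":0,"az":0,"claw":0.1},{"tx":80,"ty":0,"tz":-150,"ax":0,"ay":0,"az":0,"claw":0.1},{"tx":120,"ty":0,"tz":-150,"ax":0,"ay":0,"az":0,"claw":0.1}]'
python3 -m creep '[{"tx":40,"ty":0,"tz":0,"ax":0,"ay":0,"az":0,"claw":0.1},{"tx":80,"ty":0,"tz":0,"ax":0,"ay":0,"az":0,"claw":0.1},{"tx":120,"ty":0,"tz":0,"ax":0,"ay":0,"az":0,"claw":0.1},{"tx":160,"ty":0,"tz":0,"ax":0,"ay":0,"az":0,"claw":0.1},{"tx":200,"ty":0,"tz":0,"ax":0,"ay":0,"az":0,"claw":0.1},{"tx":240,"ty":0,"tz":0,"ax":0,"ay":0,"az":0,"claw":0.1},{"tx":270,"ty":0,"tz":0,"ax":0,"ay":0,"az":0,"claw":0.1},{"tx":270,"ty":0,"tz":0,"ax":0,"ay":0,"az":0,"claw":0.1}]'
python3 - <<'E'
from m import *
r,d,ci=grab("top"); s=grab("side"); save("fin.png",np.hstack([cv2.resize(np.clip(a*1.4,0,255).astype(np.uint8),(400,300),interpolation=cv2.INTER_AREA) for a in (r,s[0])]))
save("fin_big.png",np.hstack([cv2.resize(np.clip(r[260:370,290:510]*1.4,0,255).astype(np.uint8),None,fx=2,fy=2.5),cv2.resize(np.clip(s[0][170:340,340:520]*1.3,0,255).astype(np.uint8),(340,275))]))
Z=cloud(ci,d)[...,2]; print(Z[303:318:3,330:350:4])
E
```

```text
time: 17.37
ee_pos: [470.7, -11.8, 16.2]
eef_rot: [0.78, -0.626, -0.0, -0.0]
ft_force: [-0.4, -1.3, 0.1]
finger_gap: 47.0
time: 18.03
ee_pos: [497.2, -130.3, 168.6]
eef_rot: [0.78, -0.625, 0.002, -0.0]
ft_force: [0.4, 0.6, -0.0]
finger_gap: 47.1
time: 18.7
ee_pos: [554.5, -397.9, 165.2]
eef_rot: [0.778, -0.628, 0.0, 0.0]
ft_force: [-0.0, -0.5, -0.2]
finger_gap: 47.0
[[ 5.  22.5 21.8 26.5 24.7]
 [ 4.3 22.7 24.5 24.3 23.7]
 [ 5.8 21.1 23.4 21.2 26.5]
 [ 2.7 24.7 24.6 25.1 25. ]
 [ 3.7 23.  22.5 20.9 23.5]]
```

View pics/fin_big.png

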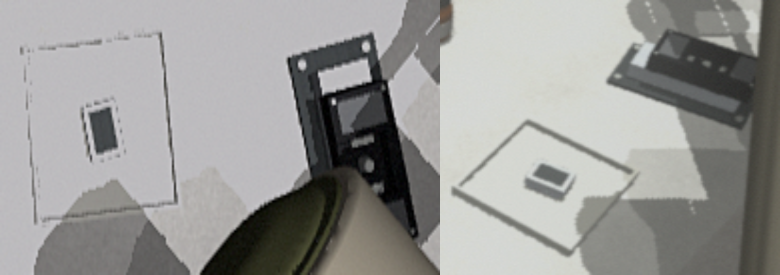

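View pics/fin.png

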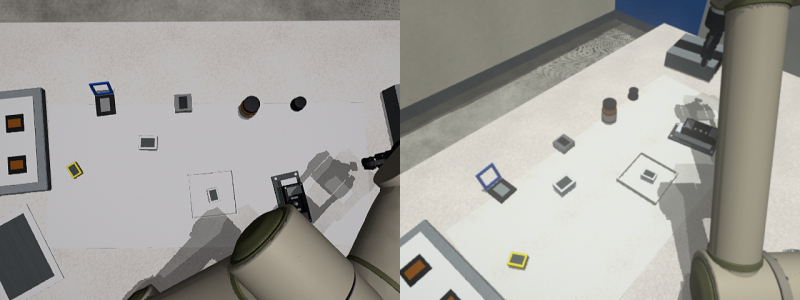

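The platen lies flat in the middle of the tray, face up with its top at about 23 mm, as expected. The holder is still on the stand, the other things have not moved, and the robot is clear.

```bash
python3 -c "from bench import env; print(env.sign_off())"
```

```text
the job is handed in; nothing more can be done
None
```

The job is done and handed in at about 19 s of the 58 s allowed; no verdict was reported.

- **Holder:** I set it over the post and pressed it down until it sat on the rests. Force stayed at about 8 N while the platen slid up out of the jaws. The last press on the stand was about 11 N, against the 30 N limit.
- **Platen:** I gripped it across its width, lowered it until it touched the tray floor, and released it there without dropping it.
- **Last checks:** The platen is level and face up in the middle of the tray, with its top at about 23 mm. The holder is still on the stand, the other objects look where they were, and the force on the arm was near zero.
- **Disagreements:** The two cameras differed by 3 to 6 mm in absolute position. I placed the holder by measuring it against the post within each view, and those measurements agreed to about 1 mm. In the final top view the arm hid part of the holder, so I judged its seating from the side view and the earlier pictures.

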